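# Stand the fallen cell magazine back up

### The job

A full magazine of solar cells has toppled onto its front on the green bench, and a screwdriver lies just beyond its foot, where its base has to come down. First lay the screwdriver in the black tray, then tip the fallen magazine up over the bottom edge at its foot until it stands squarely upright on the bench. The cells are brittle: ease it all the way down onto its base, never let it fall, and leave the standing magazine, the bottle and the tape roll where they are.

Things in the scene. Friction and masses are not known exactly. Their poses are not given: they have to be found in the camera images.
- magazine: fallen grey box, 0.5 kg, body 110 tall, 120 wide, 70 mm deep, lying on its front, top to the right (-y). Origin: middle of the foot's front bottom edge, on the bench, about which it tips. x: foot to top (level now, up when righted), y: width, z: front to back (up now). Back plate (z 62 to 70 mm) rises past the top as a tab (x 110 to 150 mm), now overhanging, 62 mm clear below
- tab_edge (a point): middle of the free edge of the tab on the magazine's back plate: x 150, y 0, z 66 mm in the magazine's frame
- screwdriver: screwdriver, 150 mm long: black handle 75 mm long and 26 mm thick, then a thin steel blade; lies on the bench its axis 60 to 72 mm beyond the magazine's foot, roughly parallel to the foot edge. Origin at mid-length on its underside, x from handle to blade, z up
- screwdriver_grip (a point): on the axis of the screwdriver's handle, 30 mm from its mid-length; the place to take it
- screwdriver_tip (a point): tip of the screwdriver's blade
- tray: open black plastic tray, 220 x 130 mm outside (x by y), 28 mm high, walls 4 mm and floor 4 mm thick, left or right on the bench; origin under its centre on the bench, x along its length, z up, fixed to the bench
- spare: another magazine of the same shape and size that stands upright, to be left alone; origin at the centre of its underside, front to -x, back plate with its tab (150 mm high) at +x, z up
- bottle: white bottle with black cap, diameter 60 mm, 150 mm high, to be left alone; origin at the centre of its underside
- tape: roll of tape lying flat, outside diameter 90 mm, 24 mm high, to be left alone; origin at the centre of its underside
Mind the look-alikes: they are no part of the job. What is meant by the screwdriver is not blue, and is the smaller of those in its own colour.

How it is judged:
By the outcome, as a careful person would: the job done as asked, in the order asked, and still so for the second after the job is handed in, with the robot touching nothing.
It also fails if it takes over 64 s, if anything falls off the work surface, if the arm or the gripper's body presses on something with over 40 N, if the wrist force passes 120 N, or if a joint passes its speed limit or range.

### The arm

A 7-joint arm with a two-finger parallel gripper is mounted at the origin on the work surface. World frame = base frame: x ahead of the robot, y to its left, z up, the work surface at z = 0. Lengths are in m, angles in rad, forces in N, time in s.
With the tool pointing down it reaches from about 0.425 to 0.95 m from the base axis. Payload 4.7 kg.
Tool frame: the origin (TCP) lies at the very end of the fingers, on their centre line; the grasp point (between the pads) lies 19 mm behind it; z points along the fingers, y is the line along which they close (so a half turn about z gives the same grasp; the last joint's range is limited). The gripper opens to 85 mm and grips with 20 to 120 N. Pads are 22 mm wide; open, the fingers measure 114 mm over their backs; the gripper's body (76 mm by 85 mm) begins 54 mm behind the grasp point. The pads swing forward as they close: fully open they stand 13 mm farther back than shut.
Start: joints at [-1.19, 0.469, -0.049, 1.532, 0.024, 1.141, -0.082], TCP at [0.269, 0.619, 0.192] pointing down, gripper open.
Joint ranges: [-2.59, 2.59], [-0.33, 1.99], [-1.39, 1.29], [0.1, 2.45], [-1.04, 4.18], [0.21, 1.99], [-2.66, 2.66]. Speed limits (rad/s): [2.57, 2.57, 3.14, 3.14, 3.14, 3.14, 3.14].

### API

Orientations are given as a unit quaternion [w, x, y, z].
In Python, from plant import bot, optics, workorder gives the robot as it stands.
- The arm moves only by the tool send_rows, never from a script. Its argument "deltas" is a list that holds one entry, the list of rows, each a list of 4 numbers: the shift along the tool's x, y, z in mm, then the turn about the tool's z in degrees. A call has 1 to 12 rows; each row shifts and turns the commanded pose from where the row before left it, along the tool's axes as they then stand; what a row does not reach is not made up. A row lasts 1/12 s, in which the tool goes at most 41.7 mm and 7.16 degrees, less where a joint would pass 70% of its speed; a pose out of reach is approached as far as the arm can. A call with a gripper value outside its range is refused whole. "claw" is the opening, from 0 (shut) to 1 (fully open), set as the call begins (left out, the last holds). The fingers move at their own pace and stop on an object; "force" is the grip in N (left out, the last holds). Time passes only in rows, so rows that do not move let the fingers close. It gives the time, the measured TCP pose, the force, the opening and the grip force at its end, in the units of the state.
- bot.read_state(): the state, without advancing time (a new reading comes with each control period).
- optics.grab_frame(name): name is "side" or "top" or "wrist"; returns a dict with "img" (400x640x3 uint8, red, green, blue), "depth" (400x640 float32, m along the optical axis (not along the pixel's ray), 0 where there is no reading), "fovy" (degrees; the focal length in pixels is half the picture's height over the tangent of half this angle, whatever the lens; pixels are square), "cx", "cy" (the principal point, pixels), "distortion" ([k1, k2, p1, p2, k3] as OpenCV has them; the pictures are not rectified), "eye" and "rotation" of the camera in the world. Camera axes: x right, y up, looking along -z (the intrinsics and any distortion apply to the point x, -y, -z); pixel columns grow to the right and rows downward; lengths in m; the calibration is good to about 2 mm. A picture is of the moment at which its call begins.
- workorder.job_done(): hands the job in; it is judged then, once.
The state is a dict: "time_s": time; "joint_positions": joint angles; "dq": joint speeds; "effort": joint torques, N m; "eef_pos": TCP position; "tcp_rot": TCP orientation; "wrist_force": force on the tool from outside, world axes, zero at the start; "torque": the same for the moment, N m; "grip_width": finger opening in m; "gripper_force": force on a finger pad.
Only numpy, scipy, OpenCV 4.12 (cv2) and the standard library are available. Lean on these libraries where they do the work, as an engineer would, in place of code of your own. Each camera call takes 0.05 s, during which the arm holds its last target. There are 200 camera calls.

## Working session

There is one attempt and no reset: what is moved stays moved. The work goes in short steps, Python scripts to look and compute and a tool call to move; the robot and the scene stay as the last step left them, time stands still between calls to the robot, and variables do not carry over. Pictures are saved under pics/ and viewed, at most 10 in all, crops included, and the job is handed in when it is done.

Besides the shell and the picture viewer there is one more tool, called by a JSON object that holds its "op" and its "data". send_rows: Moves the arm, as the interface text tells. Its arguments: {"type":"object","properties":{"deltas":{"type":"array"},"claw":{"type":"number"},"force":{"type":"number"}},"required":["deltas"]}

```bash
mkdir -p pics; cat > h.py <<'E'
import numpy as np, cv2, pickle
from plant import bot, optics, workorder
def grab(n,tag):
    f=optics.grab_frame(n); pickle.dump(f,open(f'pics/{tag}.pkl','wb')); cv2.imwrite(f'pics/{tag}.png',f['img'][:,:,::-1]); return f
def load(tag): return pickle.load(open(f'pics/{tag}.pkl','rb'))
def K(f):
    fl=200/np.tan(np.radians(f['fovy'])/2); return np.array([[fl,0,f['cx']],[0,fl,f['cy']],[0,0,1.]])
def ray(f,uv):
    p=cv2.undistortPoints(np.array(uv,float).reshape(-1,1,2),K(f),np.array(f['distortion'],float)).reshape(-1,2)
    d=np.c_[p[:,0],-p[:,1],-np.ones(len(p))]; return d@np.array(f['rotation']).T
def at_z(f,uv,z):
    d=ray(f,uv); e=np.array(f['eye']); return e+d*((z-e[2])/d[:,2])[:,None]
def by_depth(f,uv):
    d=ray(f,uv); uv=np.round(np.array(uv)).astype(int).reshape(-1,2); return np.array(f['eye'])+d*f['depth'][uv[:,1],uv[:,0]][:,None]
def cloud(f):
    v,u=np.mgrid[0:400,0:640]; uv=np.c_[u.ravel(),v.ravel()]
    return by_depth(f,uv).reshape(400,640,3)
E
python3 - <<'E'
from h import *
for n in('top','side'):
    f=grab(n,n+'0'); print(n,f['eye'],f['fovy'],np.round(f['rotation'],2).tolist(),f['distortion'])
s=bot.read_state();print(s)
a=cv2.imread('pics/top0.png');b=cv2.imread('pics/side0.png')
E
```

```text
top [ 0.40682209 -0.00743717  1.1924939 ] 46.97221409187924 [0.71, 0.05, -0.04, -0.7] [-0.04102572  0.          0.          0.          0.        ]
side [ 0.5139114  -0.64601743  0.65701007] 51.343112180103965 [0.92, 0.4, -0.02, -0.05] [-0.10522134  0.          0.          0.          0.        ]
{'time_s': 0.1, 'joint_positions': array([-1.18989095,  0.46938127, -0.04860818,  1.53359801,  0.02407318,
        1.14101329, -0.08228496]), 'dq': array([ 0.00036647, -0.00256642, -0.00102407, -0.00437001, -0.00164842,
        0.00124032, -0.00243707]), 'effort': array([ 2.78345979e-04, -5.11515892e+01, -4.69353504e-02, -2.38393182e+01,
        1.08069624e-02,  4.37027455e-03,  2.99482133e-05]), 'eef_pos': array([0.26867165, 0.61855679, 0.19094269]), 'tcp_rot': array([-1.67854856e-04,  2.03449685e-01,  9.79084982e-01, -8.92187004e-04]), 'wrist_force': array([ 0.11236146, -0.37477213,  0.14289436]), 'torque': array([-0.00638792, -0.00059921,  0.02399141]), 'gripper_force': 0.0, 'grip_width': 0.08519150943339973}
```

View pics/top0.png

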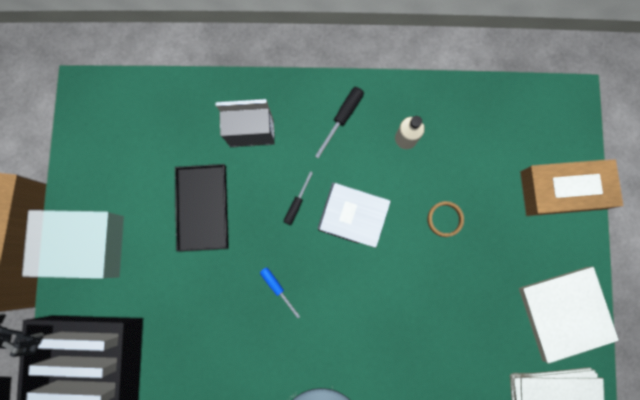

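View pics/side0.png

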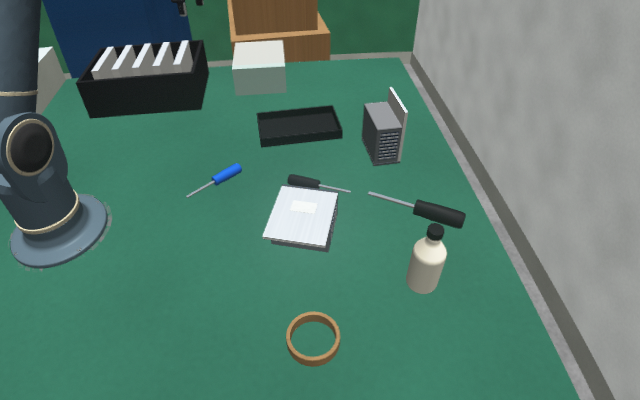

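Top view: three screwdrivers lie at (298,198), a small black one; (342,120), a larger black one; and (278,292), a blue one. The small black one fits: it isn't blue, it's the smaller of the two black ones, and it lies next to the magazine's foot. The magazine is at about (355,215), the tray at (202,208), the spare at (246,123), the bottle at (410,132) and the tape at (446,219). I'll check this in a crop.

```bash
python3 - <<'E'
from h import *
a=cv2.imread('pics/top0.png')[150:270,270:410]
cv2.imwrite('pics/c1.png',cv2.resize(a,None,fx=5,fy=5,interpolation=cv2.INTER_CUBIC))
E
```

```text
(no output)
```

View pics/c1.png

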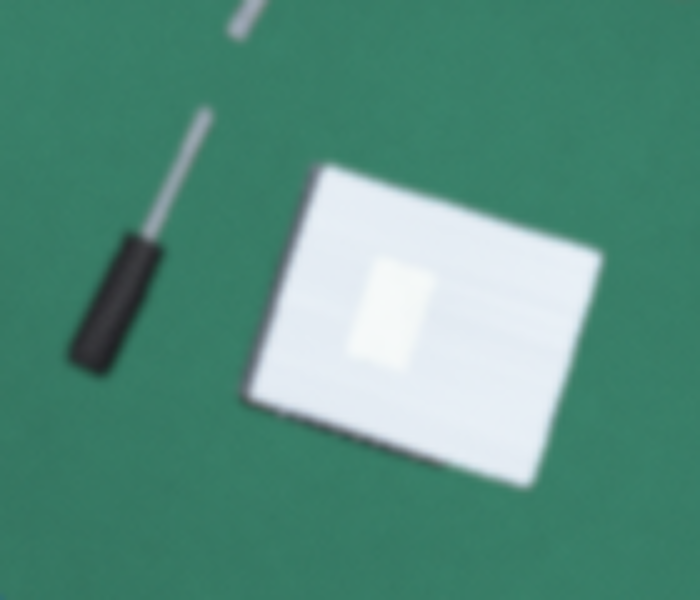

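The crop confirms it. The small black screwdriver has its butt at crop (88,368), its blade tip at (206,110) and its handle-blade joint at (148,238). The plate corners are (325,165), (602,252), (530,488) and (247,400).

```bash
python3 - <<'E'
from h import *
f=load('top0'); c=lambda L:[(270+x/5-.4,150+y/5-.4) for x,y in L]
pr=lambda n,p:print(n,np.round(p*1000,1).tolist())
P=at_z(f,c([(325,165),(602,252),(530,488),(247,400)]),.07); pr('plate',P)
print('sides',[round(float(np.linalg.norm(P[i]-P[(i+1)%4])*1000),1) for i in range(4)])
S=at_z(f,c([(88,368),(206,110),(148,238)]),.013); pr('sd',S); print(np.linalg.norm(S[0]-S[1]),np.linalg.norm(S[0]-S[2]))
pr('tray rim',at_z(f,[(176,166),(226,165),(228,249),(178,250)],.028))
for t in('top0','side0'):
    g=load(t);C=cloud(g).reshape(-1,3)
    def box(n,x0,x1,y0,y1,z0,z1):
        m=C[(C[:,0]>x0)&(C[:,0]<x1)&(C[:,1]>y0)&(C[:,1]<y1)&(C[:,2]>z0)&(C[:,2]<z1)]
        if len(m)<8: print(n,len(m));return
        r=cv2.minAreaRect((m[:,:2]*1000).astype(np.float32)); print(t,n,len(m),'zmed',round(float(np.median(m[:,2])),4),np.round(r[0],1),np.round(r[1],1),round(r[2],1))
    box('plate',.25,.55,-.25,.1,.058,.085)
    box('tray',.2,.6,.15,.5,.018,.04)
    box('sdh',.3,.6,.0,.14,.012,.04)
    box('spare',.5,.8,.05,.35,.09,.118); box('tab',.5,.8,.05,.35,.13,.16)
    box('table',.3,.35,-.1,.0,-.02,.02)
    box('bottle',.5,.8,-.35,-.1,.04,.2); box('tape',.25,.6,-.4,-.15,.012,.04)
    box('bigsd',.5,.85,-.15,.08,.012,.05)
E
```

```text
Traceback (most recent call last):
  File "h.py", line 12, in at_z
    d=ray(f,uv); e=np.array(f['eye']); return e+d*((z-e[2])/d[:,2])[:,None]
  File "h.py", line 10, in ray
    d=np.c_[p[:,0],-p[:,1],-np.ones(len(p))]; return d@np.array(f['rotation']).T
                                                     ~^~~~~~~~~~~~~~~~~~~~~~~~~~
ValueError: matmul: Input operand 1 has a mismatch in its core dimension 0, with gufunc signature (n?,k),(k,m?)->(n?,m?) (size 4 is different from 3)
```

```bash
sed -i "s/d@np.array(f\['rotation'\]).T/R.from_quat(f['rotation'],scalar_first=True).apply(d)/; 1a from scipy.spatial.transform import Rotation as R" h.py
cat > m.py <<'E'
from h import *
f=load('top0'); c=lambda L:[(270+x/5-.4,150+y/5-.4) for x,y in L]
pr=lambda n,p:print(n,np.round(p*1000,1).tolist())
P=at_z(f,c([(325,165),(602,252),(530,488),(247,400)]),.07); pr('plate',P)
print('sides',[round(float(np.linalg.norm(P[i]-P[(i+1)%4])*1000),1) for i in range(4)])
S=at_z(f,c([(88,368),(206,110),(148,238)]),.013); pr('sd',S); print(np.linalg.norm(S[0]-S[1]),np.linalg.norm(S[0]-S[2]))
pr('tray rim',at_z(f,[(176,166),(226,165),(228,249),(178,250)],.028))
for t in('top0','side0'):
    g=load(t);C=cloud(g).reshape(-1,3)
    def box(n,x0,x1,y0,y1,z0,z1):
        m=C[(C[:,0]>x0)&(C[:,0]<x1)&(C[:,1]>y0)&(C[:,1]<y1)&(C[:,2]>z0)&(C[:,2]<z1)]
        if len(m)<8: print(n,len(m));return
        r=cv2.minAreaRect((m[:,:2]*1000).astype(np.float32)); print(t,n,len(m),'zmed',round(float(np.median(m[:,2])),4),np.round(r[0],1),np.round(r[1],1),round(r[2],1))
    box('plate',.25,.55,-.25,.1,.058,.085)
    box('tray',.2,.6,.15,.5,.018,.04)
    box('sdh',.3,.6,.0,.14,.012,.04)
    box('spare',.5,.8,.05,.35,.09,.118); box('tab',.5,.8,.05,.35,.13,.16)
    box('table',.3,.35,-.1,.0,-.02,.02)
    box('bottle',.5,.8,-.35,-.1,.04,.2); box('tape',.25,.6,-.4,-.15,.012,.04)
    box('bigsd',.5,.85,-.15,.08,.012,.05)
E
python3 m.py
```

```text
plate [[617.1, -22.4, 70.0], [576.2, -159.7, 70.0], [459.4, -124.9, 70.0], [499.7, 13.7, 70.0]]
sides [143.3, 121.9, 144.4, 122.9]
sd [[519.3, 97.0, 13.0], [655.8, 39.5, 13.0], [587.6, 68.0, 13.0]]
0.1481301611195874 0.07421972408455153
tray rim [[661.2, 389.5, 28.0], [666.1, 259.1, 28.0], [449.4, 243.7, 28.0], [444.1, 371.0, 28.0]]
top0 plate 1789 zmed 0.07 [525.4 -66.8] [149.7  93. ] 73.4
top0 tray 536 zmed 0.0267 [426.9 375.3] [312.4 370.1] 29.3
top0 sdh 539 zmed 0.0227 [452.2  75.4] [108.8 286.3] 70.8
top0 spare 1415 zmed 0.1102 [757.9 201.2] [ 69. 122.] 5.8
top0 tab 319 zmed 0.148 [790.6 204.2] [ 11.1 120.4] 3.6
top0 table 772 zmed -0.0003 [325.3 -50.1] [48.4 97.2] 1.2
top0 bottle 1289 zmed 0.0719 [ 639.4 -158.2] [ 68.  300.1] 67.1
top0 tape 338 zmed 0.023 [ 537.1 -308.7] [87.7 86.9] 1.5
top0 bigsd 713 zmed 0.0265 [686.2   4.4] [ 89.5 361.3] 74.5
side0 plate 2174 zmed 0.0704 [524.4 -67. ] [152.7  96.1] 73.7
side0 tray 661 zmed 0.0255 [425.6 376.2] [308.3 376.7] 30.5
side0 sdh 590 zmed 0.0218 [452.2 101.1] [ 70.  299.7] 86.7
side0 spare 1041 zmed 0.1096 [755.5 199.7] [ 70.6 124.6] 5.4
side0 tab 251 zmed 0.1457 [788.1 201.4] [  9.8 119.5] 4.8
side0 table 839 zmed -0.0001 [325. -50.] [49.8 99.7] 0.1
side0 bottle 2520 zmed 0.0718 [ 639.2 -159.4] [ 68.7 302.2] 67.2
side0 tape 878 zmed 0.0231 [ 535.4 -310. ] [89.3 88.6] 50.5
side0 bigsd 1216 zmed 0.0242 [685.4 -32.5] [200.1 337.7] 84.0
```

```bash
python3 - <<'E'
from h import *
for t in('top0','side0'):
    g=load(t);C=cloud(g).reshape(-1,3)
    m=C[(C[:,0]>.43)&(C[:,0]<.64)&(C[:,1]>-.19)&(C[:,1]<.05)&(C[:,2]>.06)&(C[:,2]<.08)]
    r=cv2.minAreaRect((m[:,:2]*1000).astype(np.float32));print(t,r,np.round(cv2.boxPoints(r),1).tolist())
    m=C[(C[:,0]>.5)&(C[:,0]<.68)&(C[:,1]>.03)&(C[:,1]<.12)&(C[:,2]>.006)&(C[:,2]<.04)]
    r=cv2.minAreaRect((m[:,:2]*1000).astype(np.float32));print(t,r,m[:,2].max())
    m=C[(C[:,0]>.43)&(C[:,0]<.68)&(C[:,1]>.22)&(C[:,1]<.41)&(C[:,2]>.015)&(C[:,2]<.04)]
    r=cv2.minAreaRect((m[:,:2]*1000).astype(np.float32));print(t,'tray',r)
E
```

```text
top0 ((538.54345703125, -70.57921600341797), (150.30149841308594, 120.27888488769531), 73.40987396240234) [[459.5, -125.4000015258789], [574.7000122070312, -159.8000030517578], [617.5999755859375, -15.699999809265137], [502.3999938964844, 18.600000381469727]]
top0 ((594.3384399414062, 72.47116088867188), (164.46197509765625, 80.84102630615234), 4.334810733795166) 0.03068775069779006
top0 tray ((555.8273315429688, 321.10125732421875), (222.1864471435547, 130.91639709472656), 4.49977970123291)
side0 ((536.5328369140625, -70.55024719238281), (153.46177673339844, 120.74295806884766), 73.1872329711914) [[456.5, -126.5], [572.0999755859375, -161.5], [616.5, -14.600000381469727], [500.8999938964844, 20.399999618530273]]
side0 ((584.4591064453125, 66.84516143798828), (23.834375381469727, 148.09609985351562), 67.74066162109375) 0.028254717132104257
side0 tray ((553.1702270507812, 320.4690246582031), (222.0702667236328, 136.266845703125), 3.656066656112671)
```

```bash
cat >> h.py <<'E'
def dl(x,y,z,yaw=None):
    "remaining tool-frame shift (mm) to world target mm; yaw = wanted world angle (deg) of tool y, mod 180"
    s=bot.read_state(); r=R.from_quat(s['tcp_rot'],scalar_first=True)
    d=r.inv().apply(np.array([x,y,z])-s['eef_pos']*1000); ty=r.apply([0,1,0]); a=np.degrees(np.arctan2(ty[1],ty[0]))
    t=None if yaw is None else round(-(((yaw-a)+90)%180-90),1)
    print('t',round(s['time_s'],2),'tcp',np.round(s['eef_pos']*1000,1),'yaw',round(a,1),'delta',np.round(d,1),'turn',t,'F',np.round(s['wrist_force'],1),'w',round(s['grip_width']*1000,1),'gf',round(s['gripper_force'],1))
E
python3 -c "
from h import *
dl(558,79.5,4,67.2)"
```

```text
t 0.1 tcp [268.7 618.6 190.9] yaw 66.5 delta [-480.1 -378.8  187.6] turn -0.7 F [ 0.1 -0.4  0.1] w 85.2 gf 0.0
```

{"op": "send_rows", "data": {"deltas": [[[-32,-25,3,0],[-32,-25,3,0],[-32,-25,3,0],[-32,-25,3,0],[-32,-25,3,0],[-32,-25,3,0],[-32,-25,3,0],[-32,-25,3,0],[-32,-25,3,0],[-32,-25,3,0],[-32,-25,3,0],[-32,-25,3,0]]], "claw": 0.65}}

```text
time_s: 1.1
eef_pos: [0.5019, 0.189, 0.1556]
tcp_rot: [-0.0, 0.203, 0.979, -0.0]
wrist_force: [0.4, 1.4, 0.5]
grip_width: 0.0552
gripper_force: 0.0
```

```bash
python3 -c "
from h import *
dl(558,79.5,4,67.2)"
```

```text
t 1.1 tcp [501.9 189.  155.6] yaw 66.5 delta [-95.1 -78.1 151.6] turn -0.7 F [0.4 1.4 0.5] w 55.2 gf 0.0
```

{"op": "send_rows", "data": {"deltas": [[[-24,-20,14,0],[-24,-20,14,0],[-24,-20,14,0],[-24,-19,14,-0.7],[0,0,14,0],[0,0,14,0],[0,0,14,0],[0,0,13,0],[0,0,12,0],[0,0,12,0],[0,0,9,0],[0,0,5,0]]]}}

```text
time_s: 2.1
eef_pos: [0.5574, 0.0802, 0.0055]
tcp_rot: [-0.001, 0.197, 0.98, -0.0]
wrist_force: [0.1, -0.3, 0.4]
grip_width: 0.0558
gripper_force: 0.0
```

```bash
python3 -c "
from h import *
dl(558,79.5,4,67.2)"
```

```text
t 2.1 tcp [557.4  80.2   5.5] yaw 67.2 delta [-0.8 -0.5  1.5] turn 0.0 F [ 0.1 -0.3  0.4] w 55.8 gf 0.0
```

{"op": "send_rows", "data": {"deltas": [[[0,0,2,0],[0,0,0,0],[0,0,0,0],[0,0,0,0],[0,0,0,0],[0,0,0,0]]], "claw": 0, "force": 40}}

```text
time_s: 2.6
eef_pos: [0.5585, 0.0804, 0.0054]
tcp_rot: [0.0, 0.197, 0.98, 0.0]
wrist_force: [-1.0, 0.3, 0.1]
grip_width: 0.0002
gripper_force: 0.0
```

The gripper closed on nothing, so I'll look.

```bash
python3 - <<'E'
from h import *
f=grab('top','top1');w=grab('wrist','w1');g=grab('side','side1')
s=lambda a:cv2.resize(a,(400,300))
a=cv2.resize(f['img'][120:270,230:430],(400,300));b=cv2.resize(g['img'][130:280,220:420],(400,300))
c=cv2.resize(w['img'],(400,250)); c=cv2.copyMakeBorder(c,0,50,0,400,0)
cv2.imwrite('pics/q1.png',np.vstack([np.hstack([a,b]),c])[:,:,::-1]); dl(558,79.5,4)
E
```

```text
t 2.75 tcp [558.3  80.3   5.1] yaw 67.2 delta [-0.1 -0.9  1.1] turn None F [-0.2 -0.5  0.2] w -0.0 gf 0.0
```

View pics/q1.png

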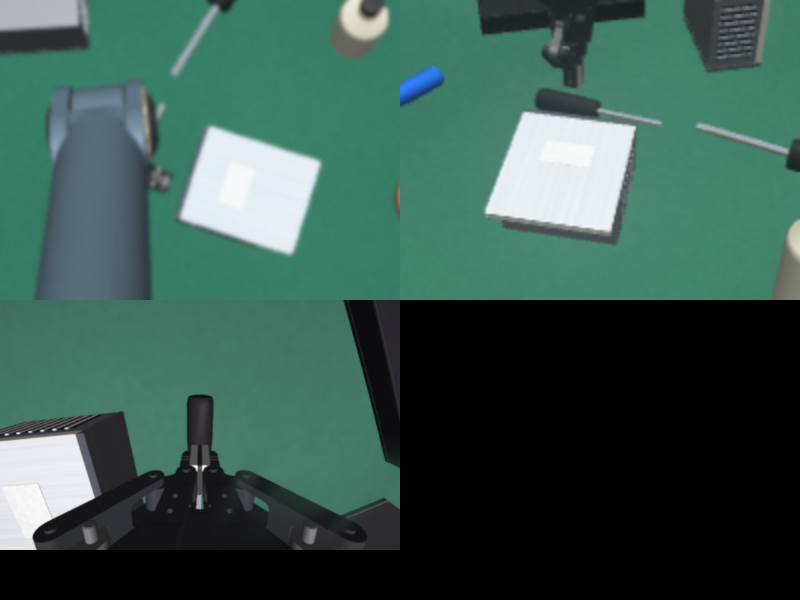

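```bash
python3 - <<'E'
from h import *
g=load('side1'); uv=[(306,170),(306,172),(307,168),(305,165),(295,178),(302,180),(300,183)]
print(np.round(by_depth(g,uv)*1000,1))
w=load('w1'); print(w['eye'],w['rotation'])
print(np.round(by_depth(w,[(320,165),(320,190),(320,220),(316,245),(100,60),(320,20)])*1000,1))
E
```

```text
[[555.6  66.4  63.3]
 [555.4  66.   57.8]
 [557.9  66.2  69.1]
 [553.8  68.5  76.1]
 [530.6  84.5  26.5]
 [546.2  77.1  25.3]
 [541.3  76.2  17.3]]
[0.49389266 0.10649696 0.18757847] [ 0.82470912 -0.11532273 -0.07692694  0.54830446]
[[ 5.206e+02  9.580e+01  2.640e+01]
 [ 5.338e+02  9.030e+01  2.590e+01]
 [ 5.505e+02  8.330e+01  2.570e+01]
 [ 5.472e+02  8.260e+01  6.490e+01]
 [ 4.159e+02 -2.200e+00 -1.100e+00]
 [ 4.482e+02  1.262e+02  2.000e-01]]
```

```bash
python3 - <<'E'
from h import *
for t in('w1','side1'):
    C=cloud(load(t)); 
    m=(np.hypot(C[...,0]-.558,C[...,1]-.080)<.05)&(C[...,2]>.03)&(C[...,2]<.3)
    P=C[m]; v,u=np.nonzero(m); o=np.argsort(P[:,2])[:12]
    print(t,len(P)); print([(u[i],v[i],*np.round(P[i]*1000).astype(int)) for i in o])
    for a in range(30,200,15):
        q=P[(P[:,2]>a/1e3)&(P[:,2]<(a+15)/1e3)]
        if len(q):print(a,len(q),np.round(q.min(0)[:2]*1000),np.round(q.max(0)[:2]*1000))
w=cv2.imread('pics/w1.png')[200:400,140:500];cv2.imwrite('pics/w1c.png',cv2.resize(w,(792,440)))
E
```

```text
w1 44544
[(np.int64(326), np.int64(232), np.int64(550), np.int64(87), np.int64(48)), (np.int64(315), np.int64(232), np.int64(547), np.int64(82), np.int64(49)), (np.int64(311), np.int64(232), np.int64(547), np.int64(80), np.int64(49)), (np.int64(308), np.int64(232), np.int64(546), np.int64(79), np.int64(49)), (np.int64(329), np.int64(232), np.int64(550), np.int64(88), np.int64(49)), (np.int64(320), np.int64(232), np.int64(548), np.int64(84), np.int64(49)), (np.int64(318), np.int64(232), np.int64(548), np.int64(83), np.int64(49)), (np.int64(314), np.int64(232), np.int64(547), np.int64(81), np.int64(49)), (np.int64(307), np.int64(232), np.int64(546), np.int64(78), np.int64(49)), (np.int64(309), np.int64(232), np.int64(546), np.int64(79), np.int64(49)), (np.int64(330), np.int64(232), np.int64(550), np.int64(89), np.int64(49)), (np.int64(323), np.int64(232), np.int64(549), np.int64(86), np.int64(49))]
45 442 [545.  70.] [557.  95.]
60 910 [545.  70.] [557.  95.]
75 1212 [538.  61.] [568. 110.]
90 6931 [531.  41.] [581. 122.]
105 9388 [527.  39.] [580. 129.]
120 16815 [527.  36.] [581. 129
[... 618 characters left out ...]
 np.int64(71), np.int64(50)), (np.int64(310), np.int64(172), np.int64(565), np.int64(74), np.int64(51)), (np.int64(308), np.int64(173), np.int64(560), np.int64(70), np.int64(51)), (np.int64(306), np.int64(173), np.int64(556), np.int64(70), np.int64(52)), (np.int64(302), np.int64(172), np.int64(547), np.int64(74), np.int64(52))]
30 1 [549.  79.] [549.  79.]
45 42 [545.  65.] [570.  85.]
60 53 [545.  65.] [568.  81.]
75 24 [547.  65.] [574.  89.]
90 63 [534.  40.] [582. 109.]
105 89 [530.  31.] [586. 119.]
120 79 [531.  32.] [586. 118.]
135 119 [533.  34.] [581.  87.]
150 123 [533.  39.] [578.  82.]
165 108 [520.  42.] [591.  78.]
180 232 [520.  42.] [594.  78.]
195 233 [520.  42.] [594.  78.]
```

View pics/w1c.png

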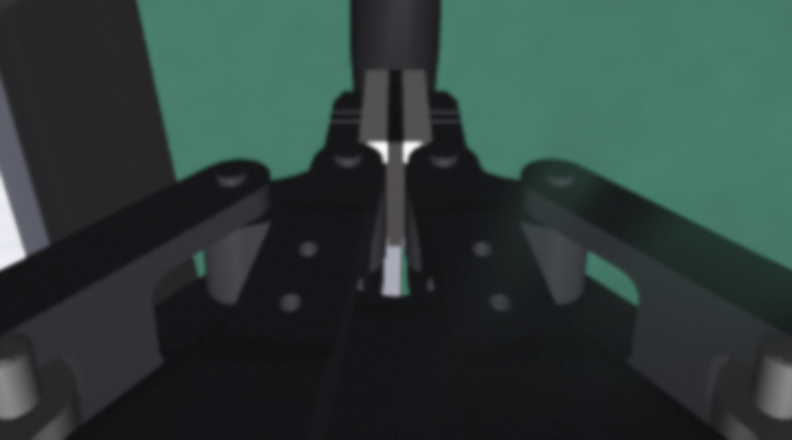

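The tips are about 42 mm higher than the TCP reading says: both cameras put them at z≈47, straight above the untouched handle. I'll correct for this offset and watch the force on the way down.

{"op": "send_rows", "data": {"deltas": [[[0,0,0,0],[0,0,0,0],[0,0,0,0],[0,0,0,0],[0,0,8,0],[0,0,8,0],[0,0,8,0],[0,0,6,0],[0,0,4,0],[0,0,0,0]]], "claw": 0.65}}

```text
time_s: 3.58
eef_pos: [0.5572, 0.0801, -0.0305]
tcp_rot: [-0.001, 0.197, 0.98, -0.0]
wrist_force: [0.1, 0.3, 0.4]
grip_width: 0.0552
gripper_force: 0.0
```

```bash
python3 - <<'E'
from h import *
dl(558,79.5,-30)
C=cloud(grab('wrist','w2'));m=(np.hypot(C[...,0]-.558,C[...,1]-.080)<.06);P=C[m]
x=np.array([.391,.920]);s=(P[:,:2]-[.558,.080])@x
for lo,hi in((-.06,-.018),(.018,.06)):
    q=P[(s>lo)&(s<hi)&(P[:,2]>.004)&(P[:,2]<.2)];print(np.sort(q[:,2])[:200:20].round(4))
E
```

```text
t 3.58 tcp [557.2  80.1 -30.5] yaw 67.2 delta [-1.  -0.2 -0.5] turn None F [0.1 0.3 0.4] w 55.2 gf 0.0
[0.0126 0.0153 0.0167 0.0175 0.0182 0.019  0.0197 0.0204 0.0209 0.0214]
[0.0132 0.0149 0.0166 0.0173 0.018  0.0187 0.0197 0.0201 0.0207 0.0212]
```

{"op": "send_rows", "data": {"deltas": [[[0,0,3,0],[0,0,0,0],[0,0,0,0],[0,0,0,0],[0,0,0,0],[0,0,0,0]]], "claw": 0, "force": 40}}

```text
time_s: 4.13
eef_pos: [0.5584, 0.0803, -0.0318]
tcp_rot: [0.0, 0.197, 0.98, 0.0]
wrist_force: [0.4, -0.1, 0.6]
grip_width: 0.0234
gripper_force: 39.5
```

```bash
python3 -c "
from h import *
dl(524,319,-26,94.4)"
```

```text
t 4.13 tcp [558.4  80.3 -31.8] yaw 67.2 delta [124.1 206.7  -5.8] turn -27.2 F [ 0.4 -0.1  0.6] w 23.4 gf 39.5
```

{"op": "send_rows", "data": {"deltas": [[[0,0,-10,0],[0,0,-20,0],[0,0,-20,0],[0,0,-15,0]]]}}

```text
time_s: 4.47
eef_pos: [0.5586, 0.0803, 0.0348]
tcp_rot: [0.001, 0.198, 0.98, 0.0]
wrist_force: [0.3, -0.7, 0.3]
grip_width: 0.0231
gripper_force: 39.5
```

{"op": "send_rows", "data": {"deltas": [[[15.5,26,0,0],[15.5,26,0,0],[15.5,26,0,0],[15.5,26,0,0],[15.5,26,0,0],[15.5,26,0,0],[15.5,26,0,0],[15.5,25,0,0],[0,0,0,-6.8],[0,0,0,-6.8],[0,0,0,-6.8],[0,0,0,-6.8]]]}}

```text
time_s: 5.47
eef_pos: [0.5238, 0.3193, 0.0335]
tcp_rot: [0.0, -0.042, 0.999, -0.0]
wrist_force: [0.4, 0.5, -1.2]
grip_width: 0.0234
gripper_force: 39.6
```

```bash
python3 -c "
from h import *
dl(524,319,-27,94.4)"
```

```text
t 5.47 tcp [523.8 319.3  33.5] yaw 94.8 delta [-0.2 -0.3 60.5] turn 0.4 F [ 0.4  0.5 -1.2] w 23.4 gf 39.6
```

{"op": "send_rows", "data": {"deltas": [[[0,0,15,0],[0,0,15,0],[0,0,12,0],[0,0,8,0],[0,0,5,0],[0,0,3,0],[0,0,2,0],[0,0,0,0]]]}}

```text
time_s: 6.13
eef_pos: [0.5241, 0.3193, -0.0271]
tcp_rot: [0.0, -0.039, 0.999, 0.0]
wrist_force: [0.0, -0.3, -1.0]
grip_width: 0.0235
gripper_force: 39.6
```

{"op": "send_rows", "data": {"deltas": [[[0,0,1,0],[0,0,0,0]]]}}

```text
time_s: 6.3
eef_pos: [0.5243, 0.3194, -0.0277]
tcp_rot: [0.0, -0.039, 0.999, 0.0]
wrist_force: [-0.0, -0.9, -1.1]
grip_width: 0.0234
gripper_force: 39.6
```

{"op": "send_rows", "data": {"deltas": [[[0,0,0,0],[0,0,0,0],[0,0,-8,0],[0,0,-16,0],[0,0,-30,0],[0,0,-30,0],[0,0,-30,-6],[0,0,0,-7],[0,0,0,-7],[0,0,0,-7],[0,0,0,-7],[0,0,0,-7]]], "claw": 0.65}}

```text
time_s: 7.3
eef_pos: [0.5242, 0.3191, 0.087]
tcp_rot: [0.001, -0.389, 0.921, -0.0]
wrist_force: [-0.0, -0.2, 0.3]
grip_width: 0.0551
gripper_force: 0.0
```

```bash
python3 - <<'E'
from h import *
dl(461,-152.6,85,163.4); print(bot.read_state()['joint_positions'].round(2))
f=grab('top','top2');cv2.imwrite('pics/t2.png',cv2.resize(f['img'][60:280,150:500],(796,500))[:,:,::-1])
E
```

```text
t 7.3 tcp [524.2 319.1  87. ] yaw 135.8 delta [ 382.1 -283.8    1.7] turn -27.6 F [-0.  -0.2  0.3] w 55.1 gf 0.0
[-0.49  0.48 -0.17  1.78  0.1   0.88  1.67]
```

View pics/t2.png

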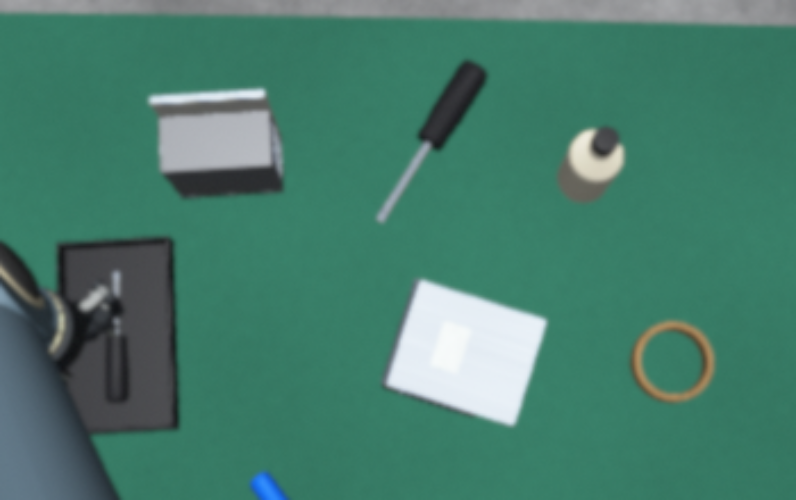

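The screwdriver lies in the tray, with its handle at (117,368) in the crop. The magazine hasn't moved. Next I'll turn and go to the tab edge.

```bash
cat >> h.py <<'E'
def rows(pts,turns,nd=0):
    "pts: world targets (mm) per row, turns: tool turn per row -> rows"
    s=bot.read_state(); a=R.from_quat(s['tcp_rot'],scalar_first=True); p=s['eef_pos']*1000; out=[]
    for q,t in zip(pts,turns):
        d=np.round(a.inv().apply(np.array(q)-p),nd); out.append([float(v) for v in d]+[float(t)]); p=p+a.apply(d); a=a*R.from_euler('z',t,degrees=True)
    print(out); return out
E
python3 - <<'E'
from h import *
p0=np.array([524.2,319.1,87]);p1=np.array([461,-152.6,85])
rows([p0+(p1-p0)*k/22 for k in range(1,23)],[7]*21+[5.4])
E
```

```text
[[17.0, -13.0, -0.0, 7.0], [16.0, -15.0, 0.0, 7.0], [14.0, -16.0, 0.0, 7.0], [12.0, -19.0, 0.0, 7.0], [9.0, -19.0, 0.0, 7.0], [7.0, -21.0, 0.0, 7.0], [4.0, -21.0, 0.0, 7.0], [2.0, -21.0, 0.0, 7.0], [-1.0, -22.0, 1.0, 7.0], [-3.0, -21.0, -0.0, 7.0], [-7.0, -21.0, -0.0, 7.0], [-8.0, -20.0, -0.0, 7.0], [-11.0, -19.0, -0.0, 7.0], [-13.0, -17.0, -0.0, 7.0], [-15.0, -15.0, -0.0, 7.0], [-17.0, -14.0, 0.0, 7.0], [-19.0, -11.0, 0.0, 7.0], [-19.0, -9.0, 0.0, 7.0], [-21.0, -6.0, 0.0, 7.0], [-21.0, -4.0, 0.0, 7.0], [-22.0, -2.0, 0.0, 7.0], [-21.0, 2.0, 0.0, 5.4]]
```

{"op": "send_rows", "data": {"deltas": [[[17,-13,0,7],[16,-15,0,7],[14,-16,0,7],[12,-19,0,7],[9,-19,0,7],[7,-21,0,7],[4,-21,0,7],[2,-21,0,7],[-1,-22,0,7],[-3,-21,0,7],[-7,-21,0,7],[-8,-20,0,7]]], "claw": 1}}

```text
time_s: 8.35
eef_pos: [0.487, 0.0613, 0.0867]
tcp_rot: [0.001, 0.334, 0.942, 0.001]
wrist_force: [0.4, -0.4, -0.4]
grip_width: 0.0853
gripper_force: 0.0
```

{"op": "send_rows", "data": {"deltas": [[[-11,-19,0,7],[-13,-17,0,7],[-15,-15,0,7],[-17,-14,0,7],[-19,-11,0,7],[-19,-9,0,7],[-21,-6,0,7],[-21,-4,0,7],[-22,-2,0,7],[-21,2,0,5],[0,0,0,0]]]}}

```text
time_s: 9.27
eef_pos: [0.4565, -0.156, 0.0869]
tcp_rot: [0.001, 0.805, 0.593, 0.0]
wrist_force: [0.2, -1.1, -0.2]
grip_width: 0.0854
gripper_force: 0.0
```

```bash
python3 - <<'E'
from h import *
dl(461,-152.6,5,-16.6); print(bot.read_state()['joint_positions'].round(2))
w=grab('wrist','w3'); s=bot.read_state(); r=R.from_quat(s['tcp_rot'],scalar_first=True)
C=cloud(w).reshape(-1,3); L=r.inv().apply(C*1000-s['eef_pos']*1000)
for sg in(-1,1):
  for z0 in range(-130,0,10):
    q=L[(L[:,2]>z0)&(L[:,2]<=z0+10)&(sg*L[:,1]>30)&(sg*L[:,1]<80)&(np.abs(L[:,0])<40)]
    if len(q)>5: print(sg,z0,len(q),q.min(0).round(1),q.max(0).round(1))
E
```

```text
t 9.27 tcp [ 456.5 -156.    86.9] yaw -17.2 delta [ 4.7  3.1 81.9] turn -0.6 F [ 0.2 -1.1 -0.2] w 85.4 gf 0.0
[-0.22  0.32  0.56  2.12 -0.24  0.77  0.19]
-1 -130 3782 [ -10.6  -72.8 -130. ] [  15.8  -30.  -120. ]
-1 -120 3601 [ -15.7  -73.8 -120. ] [  15.2  -30.  -110. ]
-1 -110 4729 [ -15.4  -74.9 -110. ] [  13.5  -32.7 -100. ]
-1 -100 845 [  -1.1  -71.9 -100. ] [ 11.4 -41.  -90. ]
-1 -90 668 [-10.5 -56.5 -90. ] [  9.3 -41.9 -80. ]
-1 -80 757 [-13.9 -56.3 -80. ] [  9. -42. -70.]
-1 -70 579 [-14.  -56.5 -70. ] [  8.8 -42.2 -60. ]
-1 -60 230 [-14.  -49.1 -60. ] [  8.5 -42.1 -52.5]
1 -130 3781 [ -11.2   30.  -130. ] [  15.3   72.7 -120. ]
1 -120 3682 [ -16.6   30.  -120. ] [  15.    73.8 -110. ]
1 -110 4620 [ -15.9   33.3 -110. ] [  13.    74.8 -100. ]
1 -100 823 [  -1.3   42.  -100. ] [ 11.3  73.3 -90. ]
1 -90 699 [-12.2  42.1 -90. ] [  8.6  56.8 -80. ]
1 -80 753 [-14.4  42.1 -80. ] [  8.7  56.9 -70. ]
1 -70 573 [-14.1  42.2 -70. ] [  8.3  56.6 -60. ]
1 -60 227 [-14.2  42.1 -60. ] [  8.   54.2 -53.1]
```

{"op": "send_rows", "data": {"deltas": [[[0,4,15,-0.6],[0,0,25,0],[0,0,25,0],[0,0,20,0],[0,0,12,0],[6,0,0,0],[6,0,0,0],[2,0,0,0],[0,0,0,0]]]}}

```text
time_s: 10.07
eef_pos: [0.4655, -0.1384, -0.0102]
tcp_rot: [0.001, 0.798, 0.603, 0.001]
wrist_force: [-1.1, -0.0, -0.5]
grip_width: 0.0852
gripper_force: 0.0
```

```bash
python3 - <<'E'
from h import *
dl(465,-144,-10,-16.6)
f=grab('side','side4'); w=grab('wrist','w4')
b=cv2.resize(f['img'][130:280,200:400],(400,300)); c=cv2.resize(w['img'],(400,250)); c=cv2.copyMakeBorder(c,0,50,0,0,0)
cv2.imwrite('pics/q4.png',np.hstack([b,c])[:,:,::-1])
E
```

```text
t 10.07 tcp [ 465.5 -138.4  -10.2] yaw -15.9 delta [-5.5  1.  -0.2] turn 0.7 F [-1.1 -0.  -0.5] w 85.2 gf 0.0
```

View pics/q4.png

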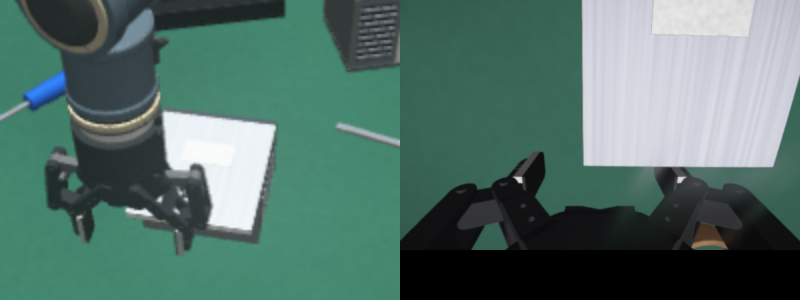

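The wrist view shows the right finger, at about (668,175), centred on the tab's edge, which runs (583–774,166). The gap is a few mm. I'll creep in to contact.

{"op": "send_rows", "data": {"deltas": [[[1,0,0,0.7],[1,0,0,0],[0,0,0,0]]]}}

```text
time_s: 10.42
eef_pos: [0.4655, -0.1376, -0.0107]
tcp_rot: [0.0, 0.802, 0.597, 0.0]
wrist_force: [-0.1, -1.0, 1.2]
grip_width: 0.0855
gripper_force: 0.4
```

{"op": "send_rows", "data": {"deltas": [[[1,0,0,0],[0,0,0,0],[0,0,0,0]]]}}

```text
time_s: 10.67
eef_pos: [0.4655, -0.1375, -0.0108]
tcp_rot: [0.001, 0.803, 0.596, 0.0]
wrist_force: [-1.8, -4.6, 3.7]
grip_width: 0.0856
gripper_force: 2.2
```

{"op": "send_rows", "data": {"deltas": [[[1,0,0,0],[0,0,0,0],[0,0,0,0]]]}}

```text
time_s: 10.92
eef_pos: [0.4658, -0.1367, -0.0109]
tcp_rot: [0.001, 0.803, 0.596, -0.0]
wrist_force: [-1.3, -4.1, 3.8]
grip_width: 0.0855
gripper_force: 2.6
```

```bash
cat >> h.py <<'E'
def mag(f,show=True):
    "fit magazine back plate plane & pitch from a cloud near it"
    C=cloud(f).reshape(-1,3)
    return C
E
python3 - <<'E'
from h import *
dl(465,-144,-10,-16.6)
f=grab('top','top5'); C=cloud(f).reshape(-1,3)
m=C[(C[:,0]>.43)&(C[:,0]<.65)&(C[:,1]>-.20)&(C[:,1]<.06)&(C[:,2]>.06)&(C[:,2]<.08)]
print(len(m),m[:,1].max(),m[m[:,1].argmax()],m[:,0].max(),m[m[:,0].argmax()])
C=cloud(load('top2')).reshape(-1,3)
m=C[(C[:,0]>.43)&(C[:,0]<.65)&(C[:,1]>-.20)&(C[:,1]<.06)&(C[:,2]>.06)&(C[:,2]<.08)]
print(len(m),m[:,1].max(),m[m[:,1].argmax()],m[:,0].max(),m[m[:,0].argmax()])
E
```

```text
t 10.92 tcp [ 465.8 -136.7  -10.9] yaw -16.8 delta [-7.2  1.4 -0.9] turn -0.2 F [-1.3 -4.1  3.8] w 85.5 gf 2.6
2650 0.01887970127317954 [0.50866107 0.0188797  0.06728487] 0.6163958493774643 [ 0.61639585 -0.01600038  0.06778993]
2960 0.016404808998858326 [0.5086152  0.01640481 0.06831738] 0.6164785458559432 [ 0.61647855 -0.01600376  0.06734613]
```

{"op": "send_rows", "data": {"deltas": [[[0,0,-1.5,0],[1.2,0,-2.6,0],[1.2,0,-2.6,0],[1.2,0,-2.6,0],[1.2,0,-2.6,0],[1.2,0,-2.6,0],[1.2,0,-2.6,0],[0,0,0,0]]]}}

```text
time_s: 11.63
eef_pos: [0.4681, -0.1277, 0.0064]
tcp_rot: [-0.0, 0.802, 0.598, 0.0]
wrist_force: [-0.8, -0.9, -1.5]
grip_width: 0.0855
gripper_force: 0.8
```

```bash
cat >> h.py <<'E'
F0=np.array([559.5,2,0]); DD=np.array([-.286,-.958,0])
def tilt(tag):
    "plate plane from the top camera: pitch, roll, and foot-edge position"
    f=grab('top',tag); C=cloud(f); hs=cv2.cvtColor(f['img'],cv2.COLOR_RGB2HSV)
    m=(hs[...,1]<40)&(hs[...,2]>150)&(C[...,0]>.42)&(C[...,0]<.67)&(C[...,1]>-.2)&(C[...,1]<.09)&(C[...,2]>.05)&(C[...,2]<.2)
    P=C[m]*1000
    if len(P)<50: print('few',len(P)); return
    for _ in range(3):
        c=P.mean(0); n=np.linalg.svd(P-c,full_matrices=False)[2][2]; n*=np.sign(n[2]); d=(P-c)@n; P=P[np.abs(d)<4]
    th=np.degrees(np.arctan2(np.hypot(n[0],n[1]),n[2])); az=np.degrees(np.arctan2(n[1],n[0]))
    ee=np.array([.958,-.286,0]); u=np.cross(n,ee); u/=np.linalg.norm(u); u*=np.sign(u@-DD)
    t=P@u; i=np.percentile(t,99.5); foot=c+u*(i-c@u)-70*n; back=(foot-F0)@(-DD)
    print('tilt %.1f  az %.0f (73 wanted) n=%d foot pivot'%(th,az,len(P)),foot.round(1),'slid %.1f'%back,'len %.0f'%(i-np.percentile(t,.5)))
E
python3 - <<'E'
from h import *
dl(465,-144,-10,-16.6); tilt('top6')
E
```

```text
t 11.63 tcp [ 468.1 -127.7    6.4] yaw -16.6 delta [-16.5   1.7  16.4] turn -0.0 F [-0.8 -0.9 -1.5] w 85.5 gf 0.8
tilt 6.6  az 73 (73 wanted) n=2440 foot pivot [ 5.614e+02 -3.000e-01  4.000e-01] slid -1.7 len 143
```

{"op": "send_rows", "data": {"deltas": [[[1.9,0,-3.3,0],[2.0,0,-3.3,0],[2.1,0,-3.2,0],[2.1,0,-3.2,0],[2.2,0,-3.1,0],[2.3,0,-3.0,0],[2.3,0,-3.0,0],[2.4,0,-2.9,0],[2.5,0,-2.9,0],[2.5,0,-2.8,0],[0,0,0,0]]]}}

```text
time_s: 12.6
eef_pos: [0.4747, -0.1068, 0.0373]
tcp_rot: [0.0, 0.802, 0.597, 0.0]
wrist_force: [-1.6, -1.7, 0.5]
grip_width: 0.0857
gripper_force: 1.1
```

```bash
python3 - <<'E'
from h import *
dl(465,-144,-10,-16.6); tilt('top7')
E
```

```text
t 12.6 tcp [ 474.7 -106.8   37.3] yaw -16.6 delta [-38.5   1.3  47.2] turn -0.0 F [-1.6 -1.7  0.5] w 85.7 gf 1.1
tilt 19.7  az 73 (73 wanted) n=2256 foot pivot [ 5.622e+02 -2.000e-01  1.300e+00] slid -1.3 len 142
```

It's tipping cleanly, with no slip at the foot.

{"op": "send_rows", "data": {"deltas": [[[2.9,0,-3.2,0],[3.0,0,-3.1,0],[3.1,0,-3.0,0],[3.2,0,-2.9,0],[3.2,0,-2.9,0],[3.3,0,-2.8,0],[3.4,0,-2.7,0],[3.5,0,-2.6,0],[3.5,0,-2.5,0],[3.6,0,-2.4,0],[3.7,0,-2.3,0],[3.7,0,-2.2,0]]]}}

```text
time_s: 13.65
eef_pos: [0.4858, -0.0682, 0.0695]
tcp_rot: [-0.0, 0.802, 0.597, 0.0]
wrist_force: [0.7, 0.4, -1.0]
grip_width: 0.0857
gripper_force: 0.3
```

```bash
python3 - <<'E'
from h import *
dl(465,-144,-10,-16.6); tilt('top8')
s=bot.read_state(); print(s['joint_positions'].round(2)); r=R.from_quat(s['tcp_rot'],scalar_first=True);p=s['eef_pos']*1000
c=r.apply([9,42,0])+p; pts=[]; T=[6]*15
pts=[]
for k in range(1,16): # row k moves origin so that after its turn the pivot is back at c
    a=r*R.from_euler('z',6*k,degrees=True); pts.append(c-a.apply([9,42,0]))
rows(pts,T,1)
f=grab('side','side8');w=grab('wrist','w8')
b=cv2.resize(f['img'][100:250,200:400],(400,300)); q=cv2.resize(w['img'],(400,250)); q=cv2.copyMakeBorder(q,0,50,0,0,0)
cv2.imwrite('pics/q8.png',np.hstack([b,q])[:,:,::-1])
E
```

```text
t 13.65 tcp [485.8 -68.2  69.5] yaw -16.7 delta [-78.6   1.8  79.5] turn -0.1 F [ 0.7  0.4 -1. ] w 85.7 gf 0.3
tilt 38.1  az 73 (73 wanted) n=1598 foot pivot [5.644e+02 4.000e-01 2.000e+00] slid -0.1 len 147
[-0.39  0.36  0.54  2.11 -0.27  0.74  0.04]
[[4.4, -0.7, -0.0, 6.0], [4.5, -0.7, 0.0, 6.0], [4.4, -0.7, -0.0, 6.0], [4.5, -0.7, -0.0, 6.0], [4.4, -0.8, -0.0, 6.0], [4.4, -0.7, -0.0, 6.0], [4.5, -0.7, -0.0, 6.0], [4.4, -0.7, -0.0, 6.0], [4.5, -0.7, 0.0, 6.0], [4.4, -0.7, -0.0, 6.0], [4.4, -0.7, 0.0, 6.0], [4.5, -0.7, 0.0, 6.0], [4.4, -0.7, 0.0, 6.0], [4.4, -0.7, 0.0, 6.0], [4.5, -0.8, 0.0, 6.0]]
```

View pics/q8.png

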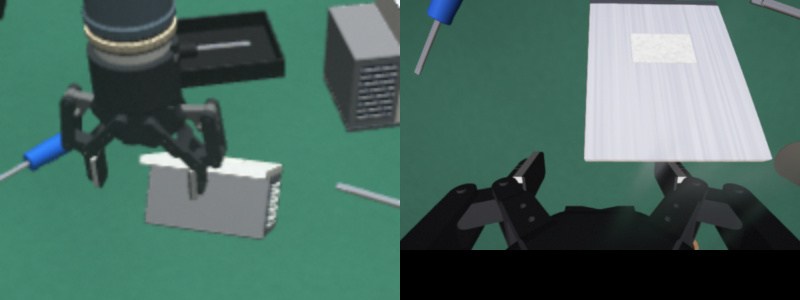

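The finger is holding the tab at 38°, and the side view shows it against the edge at (200,180). Next I'll swing the other finger over to the back side, pivoting about the pad edge that's touching.

{"op": "send_rows", "data": {"deltas": [[[4.4,-0.7,0,6],[4.5,-0.7,0,6],[4.4,-0.7,0,6],[4.5,-0.7,0,6],[4.4,-0.7,0,6],[4.5,-0.7,0,6],[4.4,-0.7,0,6],[4.5,-0.7,0,6]]]}}

```text
time_s: 14.47
eef_pos: [0.502, -0.038, 0.0691]
tcp_rot: [-0.0, 0.976, 0.216, -0.0]
wrist_force: [-0.4, -0.1, -1.2]
grip_width: 0.0853
gripper_force: 0.4
```

```bash
python3 - <<'E'
from h import *
dl(465,-144,-10,-16.6+90); tilt('top9')
s=bot.read_state(); r=R.from_quat(s['tcp_rot'],scalar_first=True);p=s['eef_pos']*1000
print(r.apply([9,42,0])+p)
E
```

```text
t 14.47 tcp [502.  -38.   69.1] yaw -65.0 delta [-78.3  80.5  79.1] turn 41.6 F [-0.4 -0.1 -1.2] w 85.3 gf 0.4
tilt 37.0  az 73 (73 wanted) n=579 foot pivot [571.8  -1.2   1.3] slid 0.4 len 149
[528.74898063 -71.66566656  68.97441879]
```

{"op": "send_rows", "data": {"deltas": [[[4.4,-0.7,0,6],[4.5,-0.7,0,6],[4.4,-0.7,0,6],[4.5,-0.7,0,6],[4.4,-0.7,0,6],[4.5,-0.7,0,6],[4.4,-0.7,0,5.6],[0,0,0,0]]]}}

```text
time_s: 15.18
eef_pos: [0.5324, -0.0297, 0.0689]
tcp_rot: [0.001, 0.99, -0.141, -0.0]
wrist_force: [0.5, -0.9, -0.7]
grip_width: 0.0853
gripper_force: 0.3
```

```bash
python3 - <<'E'
from h import *
dl(465,-144,-10,-16.6+90); tilt('top10')
s=bot.read_state(); r=R.from_quat(s['tcp_rot'],scalar_first=True);p=s['eef_pos']*1000
print(r.apply([9,42,0])+p, s['joint_positions'].round(2))
w=grab('wrist','w10');f=grab('side','side10'); C=cloud(w).reshape(-1,3); L=r.inv().apply(C*1000-p)
b=cv2.resize(f['img'][100:250,200:400],(400,300)); q=cv2.resize(w['img'],(400,250)); q=cv2.copyMakeBorder(q,0,50,0,0,0)
cv2.imwrite('pics/q10.png',np.hstack([b,q])[:,:,::-1])
E
```

```text
t 15.18 tcp [532.4 -29.7  68.9] yaw -106.2 delta [-32.7 128.5  79.1] turn 0.4 F [ 0.5 -0.9 -0.7] w 85.3 gf 0.3
tilt 84.8  az -119 (73 wanted) n=51 foot pivot [530.    4.4 141.3] slid -6.2 len 81
[528.92802889 -72.56765083  68.96796929] [-0.71  0.54  0.92  2.03 -0.57  0.86 -1.32]
```

View pics/q10.png

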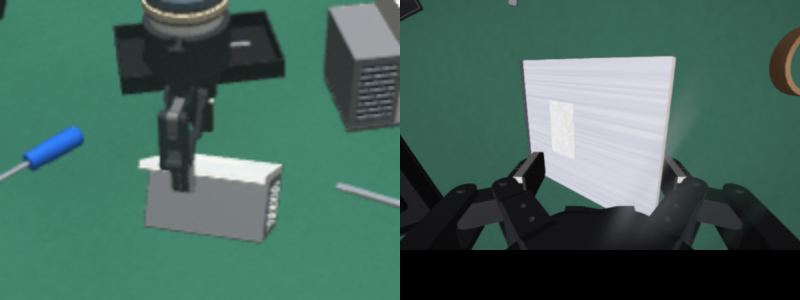

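The tab is now straddled: in the wrist view, finger A is in front at (680,170) and finger B over the back at (530,170). I'll close in small steps. Each one pushes the tilt on a little and brings the catching finger nearer.

{"op": "send_rows", "data": {"deltas": [[[0,0,-2,0.4],[0,0,-2,0],[0,0,0,0]]], "claw": 0.9, "force": 20}}

```text
time_s: 15.58
eef_pos: [0.5321, -0.0294, 0.0738]
tcp_rot: [-0.0, 0.989, -0.145, 0.0]
wrist_force: [0.4, -2.1, 0.3]
grip_width: 0.0769
gripper_force: 0.6
```

{"op": "send_rows", "data": {"deltas": [[[0,0,-2,0],[0,0,-2,0],[0,0,0,0]]], "claw": 0.8}}

```text
time_s: 15.83
eef_pos: [0.5322, -0.0293, 0.0777]
tcp_rot: [-0.0, 0.989, -0.145, 0.0]
wrist_force: [-0.4, -0.7, 0.2]
grip_width: 0.0686
gripper_force: 0.5
```

```bash
cat >> h.py <<'E'
def wt(tag):
    "tilt from the wrist camera, finger tips and plate in the tool frame"
    w=grab('wrist',tag); C=cloud(w); hs=cv2.cvtColor(w['img'],cv2.COLOR_RGB2HSV)
    s=bot.read_state(); r=R.from_quat(s['tcp_rot'],scalar_first=True); p=s['eef_pos']*1000
    L=r.inv().apply((C.reshape(-1,3)*1000-p)).reshape(400,640,3)
    m=(hs[...,1]<50)&(hs[...,2]>140)&(C[...,2]>.03)&(L[...,0]>12)&(np.abs(L[...,1])<90)
    P=L[m]
    for _ in range(4):
        c=P.mean(0); n=np.linalg.svd(P-c,full_matrices=False)[2][2]; n*=np.sign(n[1])*-1; d=(P-c)@n; P=P[np.abs(d)<3]
    print('N',len(P),'tilt %.1f'%np.degrees(np.arctan2(-n[1],-n[2])),'n(tool)',n.round(3))
    z=P[:,2]; print(' edge: z_tool %.1f y_tool %.1f'%(np.percentile(z,1),np.median(P[z<np.percentile(z,3)][:,1])))
    f=lambda zz: c[1]-((zz-c[2])*n[2])/n[1]-0
    for sg in(-1,1):
        q=L[(sg*L[...,1]>5)&(sg*L[...,1]<60)&(np.abs(L[...,0])<9)&(L[...,2]>-100)&(L[...,2]<-35)&(hs[...,2]<140)]
        if len(q): print(' finger',sg,'tip z %.1f'%np.percentile(q[:,2],99),'y',np.percentile(q[:,1],[2,98]).round(1))
    print(' back plane y at tool z -50,-60,-70: ',[round(float(f(v)),1) for v in(-50,-60,-70)])
E
python3 - <<'E'
from h import *
dl(465,-144,-10,-16.6+90); wt('w11')
E
```

```text
t 15.83 tcp [532.2 -29.3  77.7] yaw -106.7 delta [-31.6 129.2  87.6] turn -0.1 F [-0.4 -0.7  0.2] w 68.6 gf 0.5
N 24440 tilt 40.3 n(tool) [ 0.003 -0.647 -0.763]
 edge: z_tool -72.7 y_tool 29.5
 finger -1 tip z -49.0 y [-53.9 -33.2]
 finger 1 tip z -56.6 y [34.4 55.6]
 back plane y at tool z -50,-60,-70:  [3.0, 14.8, 26.6]
```

{"op": "send_rows", "data": {"deltas": [[[0,0,-2,0],[0,0,-2,0],[0,0,0,0]]], "claw": 0.7}}

```text
time_s: 16.13
eef_pos: [0.5323, -0.0293, 0.0816]
tcp_rot: [-0.0, 0.989, -0.145, 0.0]
wrist_force: [-1.3, -0.3, -0.3]
grip_width: 0.0597
gripper_force: 0.4
```

{"op": "send_rows", "data": {"deltas": [[[0,0,-2,0],[0,0,-1,0],[0,0,0,0]]], "claw": 0.6}}

```text
time_s: 16.38
eef_pos: [0.5322, -0.0293, 0.0845]
tcp_rot: [-0.0, 0.989, -0.145, 0.0]
wrist_force: [-0.2, -0.6, 0.0]
grip_width: 0.051
gripper_force: 0.4
```

```bash
python3 - <<'E'
from h import *
dl(465,-144,-10,-16.6+90); wt('w12')
E
```

```text
t 16.38 tcp [532.2 -29.3  84.5] yaw -106.7 delta [-31.5 129.2  94.4] turn -0.1 F [-0.2 -0.6  0. ] w 51.0 gf 0.4
N 21330 tilt 43.6 n(tool) [ 0.003 -0.69  -0.724]
 edge: z_tool -69.7 y_tool 20.9
 finger -1 tip z -47.5 y [-55.3 -24.7]
 finger 1 tip z -53.4 y [26.3 56.8]
 back plane y at tool z -50,-60,-70:  [0.4, 10.9, 21.4]
```

{"op": "send_rows", "data": {"deltas": [[[0,0,-1,0],[0,0,0,0],[0,-2.2,-1,0],[0,-2.2,-1,0],[0,-2.2,-1,0],[0,-2.2,-1,0],[0,-2.2,-0.8,0],[0,-2.2,-0.8,0],[0,-2,-0.8,0],[0,0,0,0]]], "claw": 0.5}}

```text
time_s: 17.27
eef_pos: [0.5367, -0.0142, 0.0918]
tcp_rot: [-0.0, 0.989, -0.145, 0.0]
wrist_force: [0.6, 0.0, 0.4]
grip_width: 0.0427
gripper_force: 0.1
```

```bash
python3 - <<'E'
from h import *
dl(465,-144,-10,-16.6+90); wt('w13')
E
```

```text
t 17.27 tcp [536.7 -14.2  91.8] yaw -106.6 delta [-31.6 144.9 101.7] turn -0.0 F [0.6 0.  0.4] w 42.7 gf 0.1
N 16913 tilt 51.1 n(tool) [ 0.004 -0.779 -0.628]
 edge: z_tool -69.1 y_tool 16.1
 finger -1 tip z -47.4 y [-52.4 -20.7]
 finger 1 tip z -52.4 y [21.9 53.6]
 back plane y at tool z -50,-60,-70:  [0.7, 8.8, 16.8]
```

{"op": "send_rows", "data": {"deltas": [[[0,1.5,0,0],[0,1.5,0,0],[0,0,0,0]]], "claw": 0.38}}

```text
time_s: 17.57
eef_pos: [0.5353, -0.0184, 0.0917]
tcp_rot: [0.0, 0.989, -0.145, -0.0]
wrist_force: [-0.0, -0.6, 0.4]
grip_width: 0.0323
gripper_force: 0.1
```

```bash
python3 - <<'E'
from h import *
dl(465,-144,-10,-16.6+90); wt('w14')
E
```

```text
t 17.57 tcp [535.3 -18.4  91.7] yaw -106.7 delta [-31.2 140.5 101.7] turn -0.1 F [-0.  -0.6  0.4] w 32.3 gf 0.1
N 16192 tilt 51.4 n(tool) [ 0.002 -0.781 -0.624]
 edge: z_tool -69.4 y_tool 11.5
 finger -1 tip z -46.8 y [-48.1 -15.1]
 finger 1 tip z -50.6 y [17.3 50.1]
 back plane y at tool z -50,-60,-70:  [-4.0, 4.0, 12.0]
```

{"op": "send_rows", "data": {"deltas": [[[0,-1.5,-0.5,0],[0,-2,-0.5,0],[0,-2,-0.5,0],[0,-2,-0.5,0],[0,-2,-0.5,0],[0,-2,-0.5,0],[0,-1.5,-0.5,0],[0,-1,-0.5,0],[0,0,0,0]]], "claw": 0.33}}

```text
time_s: 18.37
eef_pos: [0.5397, -0.004, 0.0957]
tcp_rot: [-0.0, 0.989, -0.145, 0.0]
wrist_force: [0.5, -0.4, -0.1]
grip_width: 0.0281
gripper_force: 0.0
```

```bash
python3 - <<'E'
from h import *
dl(465,-144,-10,-16.6+90); wt('w15')
E
```

```text
t 18.37 tcp [539.7  -4.   95.7] yaw -106.6 delta [-31.5 155.6 105.7] turn -0.0 F [ 0.5 -0.4 -0.1] w 28.1 gf 0.0
N 1814 tilt 45.3 n(tool) [-0.994 -0.077 -0.076]
 edge: z_tool -68.8 y_tool 7.5
 finger -1 tip z -47.3 y [-47.  -13.3]
 finger 1 tip z -50.2 y [14.8 48. ]
 back plane y at tool z -50,-60,-70:  [16.4, 26.3, 36.2]
```

```bash
cat >> h.py <<'E'
def wt2(tag,new=True):
    w=grab('wrist',tag) if new else load(tag); C=cloud(w)
    s=bot.read_state(); r=R.from_quat(s['tcp_rot'],scalar_first=True); p=s['eef_pos']*1000
    L=r.inv().apply((C.reshape(-1,3)*1000-p)); P=L[(L[:,0]>18)&(L[:,0]<70)&(L[:,1]>-90)&(L[:,1]<30)&(L[:,2]>-90)&(C.reshape(-1,3)[:,2]>.05)]
    best=0; rng=np.random.default_rng(0)
    for _ in range(200):
        q=P[rng.integers(len(P),size=3)]; n=np.cross(q[1]-q[0],q[2]-q[0]); n/=np.linalg.norm(n)+1e-9
        if abs(n[0])>.15 or abs(n[1])<.5: continue
        k=np.abs((P-q[0])@n)<1.5
        if k.sum()>best: best=k.sum(); K_=k
    P=P[K_]; c=P.mean(0); n=np.linalg.svd(P-c,full_matrices=False)[2][2]; n*=-np.sign(n[1])
    f=lambda zz: c[1]-((zz-c[2])*n[2])/n[1]
    print('N',best,'tilt %.1f'%np.degrees(np.arctan2(-n[1],-n[2])),'n',n.round(3),'edge z %.1f'%np.percentile(P[:,2],1),'back y at z-42,-68:',round(float(f(-42)),1),round(float(f(-68)),1))
E
python3 - <<'E'
from h import *
wt2('w14',False); wt2('w15',False)
E
```

```text
N 13508 tilt 51.4 n [ 0.005 -0.781 -0.624] edge z -65.3 back y at z-42,-68: 7.5 28.2
N 10559 tilt 58.0 n [ 0.007 -0.848 -0.529] edge z -68.9 back y at z-42,-68: -9.5 6.8
```

{"op": "send_rows", "data": {"deltas": [[[0,0,-0.5,0],[0,0,0,0],[0,0,0,0]]], "claw": 0.28}}

```text
time_s: 18.67
eef_pos: [0.5395, -0.0041, 0.0961]
tcp_rot: [-0.0, 0.989, -0.145, -0.0]
wrist_force: [0.5, 0.7, -1.7]
grip_width: 0.0239
gripper_force: 3.0
```

```bash
python3 - <<'E'
from h import *
dl(465,-144,-10,-16.6+90); wt2('w16')
E
```

```text
t 18.67 tcp [539.5  -4.1  96.1] yaw -106.7 delta [-31.2 155.5 106. ] turn -0.1 F [ 0.5  0.7 -1.7] w 23.9 gf 3.0
N 10345 tilt 58.3 n [ 0.005 -0.85  -0.526] edge z -68.7 back y at z-42,-68: -9.7 6.4
```

Both pads now hold the tab at 58°, so it's fully caged. I'll ease it over the balance point.

{"op": "send_rows", "data": {"deltas": [[[0,-1.3,-0.3,0],[0,-1.3,-0.3,0],[0,-1.3,-0.3,0],[0,-1.3,-0.2,0],[0,-1.3,-0.2,0],[0,-1.5,0,0],[0,0,0,0]]]}}

```text
time_s: 19.3
eef_pos: [0.5421, 0.0037, 0.0975]
tcp_rot: [-0.0, 0.989, -0.145, 0.0]
wrist_force: [0.4, -0.1, 0.6]
grip_width: 0.0234
gripper_force: 0.1
```

{"op": "send_rows", "data": {"deltas": [[[0,0,0,0],[0,0,0,0]]], "claw": 0.25}}

```text
time_s: 19.47
eef_pos: [0.5421, 0.0036, 0.0976]
tcp_rot: [-0.0, 0.989, -0.145, 0.0]
wrist_force: [0.8, 1.0, -0.5]
grip_width: 0.0213
gripper_force: 5.1
```

```bash
python3 - <<'E'
from h import *
dl(465,-144,-10,-16.6+90); wt2('w17')
E
```

```text
t 19.47 tcp [542.1   3.6  97.6] yaw -106.7 delta [-31.5 163.6 107.4] turn -0.1 F [ 0.8  1.  -0.5] w 21.3 gf 5.1
N 9073 tilt 61.6 n [ 0.006 -0.879 -0.476] edge z -68.0 back y at z-42,-68: -8.7 5.4
```

{"op": "send_rows", "data": {"deltas": [[[0,-1.3,-0.2,0],[0,-1.3,-0.2,0],[0,-1.3,-0.1,0],[0,-1.3,-0.1,0],[0,-1.3,-0.1,0],[0,-1.3,0,0],[0,-1.3,0,0],[0,-1.2,0,0],[0,0,0,0]]]}}

```text
time_s: 20.27
eef_pos: [0.5449, 0.0136, 0.0981]
tcp_rot: [-0.0, 0.989, -0.145, -0.0]
wrist_force: [-0.6, 0.7, -0.0]
grip_width: 0.0215
gripper_force: 0.2
```

{"op": "send_rows", "data": {"deltas": [[[0,0,0,0],[0,0,0,0],[0,-1.3,0,0],[0,-1.3,0,0],[0,-1.3,0,0],[0,-1.3,0,0],[0,-1.3,0,0],[0,-1.3,0.1,0],[0,-1.3,0.1,0],[0,-1.3,0.1,0],[0,-1.3,0.1,0],[0,0,0,0]]], "claw": 0.23}}

```text
time_s: 21.27
eef_pos: [0.5483, 0.0248, 0.0977]
tcp_rot: [-0.0, 0.989, -0.145, 0.0]
wrist_force: [0.4, 0.5, 1.1]
grip_width: 0.0194
gripper_force: 0.3
```

```bash
python3 - <<'E'
from h import *
dl(465,-144,-10,-16.6+90); wt2('w18')
E
```

```text
t 21.27 tcp [548.3  24.8  97.7] yaw -106.7 delta [-31.5 185.6 107.7] turn -0.1 F [0.4 0.5 1.1] w 19.4 gf 0.3
N 5759 tilt 70.6 n [ 0.006 -0.943 -0.333] edge z -67.5 back y at z-42,-68: -7.8 1.4
```

{"op": "send_rows", "data": {"deltas": [[[0,0,0,0],[0,0,0,0],[0,-1.2,0.1,0],[0,-1.3,0.1,0],[0,-1.3,0.1,0],[0,-1.3,0.2,0],[0,-1.3,0.2,0],[0,-1.3,0.2,0],[0,-1.3,0.2,0],[0,-1.3,0.2,0],[0,-1.3,0.3,0],[0,0,0,0]]], "claw": 0.2}}

```text
time_s: 22.32
eef_pos: [0.5516, 0.0359, 0.0961]
tcp_rot: [-0.0, 0.989, -0.145, -0.0]
wrist_force: [0.7, 0.7, -0.0]
grip_width: 0.0169
gripper_force: 0.3
```

{"op": "send_rows", "data": {"deltas": [[[0,0,0,0],[0,0,0,0],[0,0,0,0]]], "claw": 0.175}}

```text
time_s: 22.57
eef_pos: [0.5516, 0.0356, 0.0962]
tcp_rot: [-0.0, 0.989, -0.145, 0.0]
wrist_force: [-0.8, 1.3, -0.3]
grip_width: 0.0145
gripper_force: 1.5
```

```bash
python3 - <<'E'
from h import *
dl(465,-144,-10,-16.6+90); wt2('w19')
E
```

```text
t 22.57 tcp [551.6  35.6  96.2] yaw -106.7 delta [-31.4 196.9 106.2] turn -0.1 F [-0.8  1.3 -0.3] w 14.5 gf 1.5
N 4625 tilt 74.4 n [ 0.009 -0.963 -0.268] edge z -67.7 back y at z-42,-68: -5.6 1.6
```

{"op": "send_rows", "data": {"deltas": [[[0,-1.3,0.2,0],[0,-1.4,0.2,0],[0,-1.4,0.2,0],[0,-1.4,0.2,0],[0,-1.4,0.3,0],[0,-1.4,0.3,0],[0,-1.4,0.3,0],[0,-1.4,0.3,0],[0,-1.4,0.3,0],[0,-1.4,0.4,0],[0,0,0,0]]]}}

```text
time_s: 23.53
eef_pos: [0.5556, 0.0493, 0.0934]
tcp_rot: [-0.0, 0.989, -0.145, -0.0]
wrist_force: [0.0, 0.6, -0.2]
grip_width: 0.015
gripper_force: 0.4
```

{"op": "send_rows", "data": {"deltas": [[[0,0,0,0],[0,0,0,0],[0,0,0,0]]], "claw": 0.15}}

```text
time_s: 23.78
eef_pos: [0.5556, 0.0489, 0.0936]
tcp_rot: [-0.0, 0.989, -0.145, 0.0]
wrist_force: [0.6, 0.6, 0.4]
grip_width: 0.0128
gripper_force: 0.8
```

```bash
python3 - <<'E'
from h import *
dl(465,-144,-10,-16.6+90); wt2('w20')
E
```

```text
t 23.78 tcp [555.6  48.9  93.6] yaw -106.7 delta [-31.4 210.8 103.5] turn -0.1 F [0.6 0.6 0.4] w 12.8 gf 0.8
N 2939 tilt 79.8 n [ 0.005 -0.984 -0.177] edge z -67.0 back y at z-42,-68: -4.6 0.1
```

{"op": "send_rows", "data": {"deltas": [[[0,-1.3,0.3,0],[0,-1.3,0.3,0],[0,-1.4,0.3,0],[0,-1.4,0.4,0],[0,-1.4,0.4,0],[0,-1.4,0.4,0],[0,-1.4,0.4,0],[0,-1.4,0.4,0],[0,-1.3,0.4,0],[0,-1.3,0.4,0],[0,0,0,0]]]}}

```text
time_s: 24.75
eef_pos: [0.5595, 0.0623, 0.0897]
tcp_rot: [-0.0, 0.989, -0.145, -0.0]
wrist_force: [0.9, 0.4, -0.2]
grip_width: 0.0126
gripper_force: 0.5
```

{"op": "send_rows", "data": {"deltas": [[[0,0,0,0],[0,0,0,0],[0,0,0,0]]], "claw": 0.13}}

```text
time_s: 25.0
eef_pos: [0.5595, 0.062, 0.09]
tcp_rot: [-0.0, 0.989, -0.145, 0.0]
wrist_force: [0.4, 2.9, 1.3]
grip_width: 0.0112
gripper_force: 0.9
```

```bash
python3 - <<'E'
from h import *
dl(465,-144,-10,-16.6+90); wt2('w21')
E
```

```text
t 25.0 tcp [559.5  62.   90. ] yaw -106.7 delta [-31.4 224.5  99.8] turn -0.1 F [0.4 2.9 1.3] w 11.2 gf 0.9
N 1727 tilt 121.0 n [ 0.049 -0.856  0.514] edge z -65.9 back y at z-42,-68: 13.8 -1.8
```

```bash
cat >> h.py <<'E'
def ft(tag):
    "front-face plane from the side camera"
    C=cloud(grab('side',tag)).reshape(-1,3)*1000
    P=C[(C[:,0]>495)&(C[:,0]<630)&(C[:,1]>-35)&(C[:,1]<45)&(C[:,2]>12)&(C[:,2]<98)]
    for _ in range(6):
        c=P.mean(0); n=np.linalg.svd(P-c,full_matrices=False)[2][2]; n*=-np.sign(n[1]); P=P[np.abs((P-c)@n)<(8 if _<2 else 3)]
    print('front N',len(P),'tilt %.2f'%(90+np.degrees(np.arcsin(n[2]))),'az %.1f'%np.degrees(np.arctan2(n[1],n[0])),'resid %.2f'%((P-c)@n).std(),'c',c.round(1))
    B=C[(C[:,0]>480)&(C[:,0]<640)&(C[:,1]>-40)&(C[:,1]<110)&(C[:,2]>105)&(C[:,2]<118)]; print(' top z',np.median(B[:,2]).round(1),len(B))
E
python3 -c "
from h import *
ft('side21')"
```

```text
front N 1511 tilt 85.91 az -106.9 resid 1.00 c [5.596e+02 5.000e-01 5.680e+01]
 top z 112.3 1349
```

{"op": "send_rows", "data": {"deltas": [[[0,-1,0.3,0],[0,-1,0.3,0],[0,-1,0.3,0],[0,-1,0.3,0],[0,-1,0.4,0],[0,-1,0.4,0],[0,-1,0.4,0],[0,-1,0.4,0],[0,-0.8,0.4,0],[0,0,0,0]]]}}

```text
time_s: 25.93
eef_pos: [0.562, 0.0705, 0.0865]
tcp_rot: [0.0, 0.989, -0.145, -0.0]
wrist_force: [-0.7, 1.0, -1.1]
grip_width: 0.0108
gripper_force: 0.5
```

```bash
python3 -c "
from h import *
dl(465,-144,-10,73.4);ft('side22')"
```

```text
t 25.93 tcp [562.   70.5  86.5] yaw -106.7 delta [-31.4 233.3  96.5] turn -0.1 F [-0.7  1.  -1.1] w 10.8 gf 0.5
front N 1600 tilt 89.92 az -106.9 resid 1.08 c [560.8   4.3  56.7]
 top z 110.6 1333
```

{"op": "send_rows", "data": {"deltas": [[[0,-0.5,0.2,0],[0,-0.5,0.2,0],[0,-0.5,0.2,0],[0,0,0,0]]]}}

```text
time_s: 26.32
eef_pos: [0.5624, 0.0715, 0.086]
tcp_rot: [0.0, 0.989, -0.145, 0.0]
wrist_force: [0.6, 0.6, -0.4]
grip_width: 0.0112
gripper_force: 0.0
```

```bash
python3 -c "
from h import *
dl(465,-144,-10,73.4);ft('side23');ft('side23')"
```

```text
t 26.32 tcp [562.4  71.5  86. ] yaw -106.7 delta [-31.4 234.3  96.1] turn -0.1 F [ 0.6  0.6 -0.4] w 11.2 gf 0.0
front N 1610 tilt 90.03 az -107.0 resid 1.11 c [560.7   4.2  56.1]
 top z 110.6 1337
front N 1603 tilt 89.95 az -106.9 resid 1.10 c [560.6   4.3  56.4]
 top z 110.6 1331
```

It's standing on its own at 90°: the tool moved and it didn't, and the pad force is 0. I'll release and retreat upward.

{"op": "send_rows", "data": {"deltas": [[[0,0,0,0],[0,0,0,0],[0,0,-4,0],[0,0,-10,0],[0,0,-20,0],[0,0,-30,0],[0,0,-30,0],[0,0,-20,0],[0,0,0,0]]], "claw": 0.4}}

```text
time_s: 27.17
eef_pos: [0.5656, 0.0711, 0.2052]
tcp_rot: [-0.002, 0.989, -0.145, 0.004]
wrist_force: [0.3, -0.1, -0.5]
grip_width: 0.034
gripper_force: 0.0
```

{"op": "send_rows", "data": {"deltas": [[[0,30,0,0],[0,30,0,0],[0,30,0,0],[0,30,0,0],[0,30,0,0],[0,0,0,0]]]}}

```text
time_s: 27.67
eef_pos: [0.5167, -0.0788, 0.2008]
tcp_rot: [0.0, 0.989, -0.15, 0.0]
wrist_force: [-0.3, -1.0, -0.0]
grip_width: 0.0345
gripper_force: 0.0
```

```bash
python3 - <<'E'
from h import *
dl(465,-144,-10,73.4);ft('side24')
a=load('side24')['img']; b=grab('top','top24')['img']
cv2.imwrite('pics/q24.png',np.hstack([cv2.resize(a[60:360,150:550],(400,300)),cv2.resize(b[60:300,150:470],(400,300))])[:,:,::-1])
E
```

```text
t 27.67 tcp [516.7 -78.8 200.8] yaw -107.3 delta [-30.1  77.4 210.9] turn -0.7 F [-0.3 -1.  -0. ] w 34.5 gf 0.0
front N 1609 tilt 90.04 az -107.0 resid 1.04 c [560.5   4.3  56.3]
 top z 110.6 1321
```

View pics/q24.png

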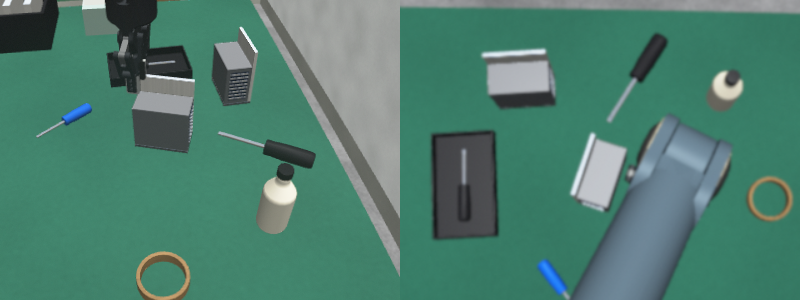

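The final views show the magazine upright at side (165,115) and top (600,175), and the screwdriver in the tray at top (463,185). The spare, bottle and tape are where they were. The robot is touching nothing, so I'm handing in.

```bash
python3 -c "
from plant import workorder
print(workorder.job_done())"
```

```text
the job is handed in; nothing more can be done
None
```

The small black screwdriver is in the tray, the magazine was eased up onto its base and measures 90° upright, and the job was handed in at about 28 s; the hand-in gave no verdict.

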